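# Press a cap through the guard window

## Task

Push the loose sled by its blue push plate fully home against the stop of the bench press, so that the brass cap on its anvil stands under the ram. Then reach down through the window of the yellow guard, press the red lever pad all the way down without forcing it, and finish the program still holding it down. Do not touch the yellow guard, do not lift or carry anything, and leave the other things on the bench alone.

Things in the scene. Friction and masses are not known exactly. Their poses are not given: they have to be found in the camera images.
- press: Grey bench press bolted to the worktop, base 320 x 150 x 12 mm. Origin on the worktop below the window centre; +x points away from the sled's open end towards the lever's hinge, z up. Base: x -170 to +150 mm. Guide rails (tops 20 mm up, 65 mm apart) along x lead the sled under the guard to a dark end stop. Lever hinge at x +110, 85 mm up, ram at x +47.
- guard: Yellow sheet-metal guard fixed on the press, same origin and axes: 112 mm (x) by 108 mm (y), centred on the origin, feet 136 mm over y, top 117 mm above the worktop, front face at x = -56 mm. The top is a frame 14 mm wide round a rectangular window; below 89 mm the front is open for the sled. Must not be touched.
- window (a point): Centre of the guard's window, level with the guard's top face (117 mm above the worktop), straight above the lever pad. The window is 84 mm along the press x axis and 80 mm along its y axis. Open gripper fingers may be too wide for it; closed ones pass.
- pad_top (a point): Centre of the top face of the red lever pad, a 40 mm disc on the lever's free end under the window. At rest it is about 106 mm above the worktop (11 mm below the guard's top), fully pressed about 84 mm (33 mm below it). It leans 0.1 rad one way at rest and 0.1 rad the other way when down.
- lever: The dark steel lever with the red pad on its free end and the ram below it; this frame's origin lies on the hinge axis, 110 mm behind the pad. Use pad_top for the pad itself.
- lever_angle (a joint): Angle of the lever: 0 = up (rest), 0.20 = fully down at a hard stop. A spring returns it; at the pad it takes about 3.5 N to start and 7 N fully down.
- sled: Loose pale metal sled, 205 x 60 x 10 mm, 0.5 kg with its load (2 to 6 N to slide), between the rails (underside 12 mm above the worktop). Origin: centre of the underside; axes as the press. An anvil (43 mm disc, 18 mm high) with a brass cap is fixed at x +72.5 mm. It starts 40 to 65 mm short of home; push it to +x. Home, against the stop, its origin is at x = -25.5 mm in the press frame.
- push_plate (a point): Centre of the upright blue push plate on the sled's near end: 8 mm thick (x), 44 mm wide (y), top 71 mm and lower edge 21 mm above the worktop. It is 89.5 mm towards -x from the sled's origin. Push on its near (-x) face; when home it stands 115 mm in front of the window centre.
- rivet_jar: Bystander: small clear jar of rivets with a black lid, 55 mm diameter, 55 mm high, origin under its centre.
- brass_weight: Bystander: brass weight with a knob, 51 mm diameter, 68 mm high, origin under its centre.
- red_spool: Bystander: spool of red thread, 50 mm diameter, 60 mm high, origin under its centre.
- tape_roll: Bystander: roll of tan tape lying flat, 77 mm diameter, 19 mm high, origin under its centre.
- mug: Bystander: white mug with green dots, 78 mm body, 114 mm with handle, 93 mm high, origin under its centre.

How it is judged (in metres and radians):
On the way, in this order (a step that is already met when the one before it is completed fails the run):
1. the sled is fully home against the stop, with the lever still up (x of sled in the frame of press above -0.0285 m and value of joint lever_angle below 0.03 rad), for 0.2 s.
2. the lever is pressed all the way down by the fingers on the red pad (value of joint lever_angle above 0.175 rad and contact force between the fingers and lever above 2 N), for 0.3 s.
At the end, for the whole second after the job is handed in: The fingers still hold the red pad down (more than 2 N, lever beyond 0.175 of its 0.20 rad), and the sled lies at rest on its guide within 3 mm of fully home (all of step 2 and x of sled in the frame of press above -0.0285 m and z of sled in the frame of press below 0.015 m and linear speed of sled below 0.02 m/s); the arm keeps its last pose, push and grip.
It fails at once if the yellow guard is touched (more than 0.5 N) (contact force between any of the fingers, the arm and guard above 0.5 N).
It fails at once if the lever is pressed (beyond 0.05 rad) before the sled is home (value of joint lever_angle above 0.05 rad and x of sled in the frame of press below -0.0315 m).
It fails at once if the sled is lifted (more than 6 mm) or tipped (z of sled in the frame of press above 0.018 m or angle between sled's own z axis and vertical above 0.12 rad).
It fails at once if the pad is pressed with more than 40 N (contact force between the fingers and lever above 40 N).
It fails at once if another thing on the bench is moved by more than 20 mm (distance of any of rivet_jar, brass_weight, red_spool, tape_roll, mug from where it was at the start of the episode above 0.02 m).
It also fails if it takes over 40 s, if anything falls off the work surface, if the arm or the gripper's body presses on something with over 40 N, if the wrist force passes 120 N, or if a joint passes its speed limit or range.

## Robot

A 6-joint arm with a two-finger parallel gripper is mounted at the origin on a cart in front of the work surface, level with it; the furniture and walls round the work are solid. World frame = base frame: x ahead of the robot, y to its left, z up, the work surface at z = 0. Lengths are in m, angles in degrees, forces in N, time in s.
With the tool pointing down it reaches from about 0.375 to 0.9 m from the base axis. Payload 3.1 kg.
Tool frame: the origin (TCP) lies midway between the tips of the shut fingers; the grasp point (between the pads) lies 19 mm behind it; x points along the fingers, z is the direction in which the jaws open and shut, and the axes are right-handed (so a half turn about x gives the same grasp; the last joint's range is limited). The gripper opens to 87 mm and grips with 3 to 60 N. Pads are 19 mm wide; open, the fingers measure 117 mm over their backs; the gripper's body (75 mm by 190 mm) begins 51 mm behind the grasp point.
Start: joints at [-75.831, 30.224, 82.088, -0, 67.689, -10.227], TCP at [0.258, -0.569, 0.223] pointing down, gripper open.
Joint ranges: [-176.69, 176.69], [-43.24, 126.21], [12.49, 139.97], [-82, 262], [0, 151.66], [-163.58, 163.58]. Speed limits (degrees/s): [159.86, 159.86, 180, 180, 180, 180].

## Interface

Orientations are given as a 3x3 rotation matrix whose columns are the frame's x, y, z axes.
In Python, from rig import * gives the robot as it stands.
- The arm moves only by the tool play_rows, never from a script. Its argument "rows" is a list that holds one entry, the list of rows, each a list of 7 numbers: the shift along the tool's x, y, z in m, then the turn, a rotation vector about the tool's x, y, z in degrees, then the finger opening in m, from 0 to 0.087. A call has 1 to 12 rows; each row is the pose to reach, as a shift and turn from the pose commanded when the call began, along the tool's axes at that moment; what a row does not reach only later rows make up. A row lasts 1/10 s, in which the tool goes at most 50 mm and 8.59 degrees, less where a joint would pass 70% of its speed; a pose out of reach is approached as far as the arm can. A call with a gripper value outside its range is refused whole. The fingers move at their own pace and stop on an object; the grip force is fixed at half the most. Time passes only in rows, so rows that repeat a pose let the fingers close. It gives the time, the measured TCP pose, the force and the opening at its end, in the units of the state.
- read_state(): the state, without advancing time (a new reading comes with each control period).
- capture(name): name is "scene" or "side" or "wrist"; returns a dict with "pixels" (480x640x3 uint8, red, green, blue), "intrinsics" (3x3 intrinsics, pixels), "k1" (the pictures are not rectified: a ray, as slopes to the right and down, at radius r is drawn at 1 + k1 r^2 times it, then the intrinsics apply), "rvec" (rotation vector, rad) and "tvec" (3), from world to camera coordinates, as OpenCV has them. Camera axes: x right, y down, z forward; pixel columns grow to the right and rows downward; lengths in m; the calibration is good to about 2 mm. A picture is of the moment at which its call begins. There is no depth.
- hand_in(): hands the job in, once; it reports no verdict.
Trained networks look in the newest picture that a camera, given by its name, has taken for a name from the list of things; names that differ only in an ending like _2 or _b are one class to them, and where a whole thing is asked for, a point or a joint stands for the part that bears it (a point fixed in the world has none). Each returns a list of dicts, best first, with "p" (0 to 1); they miss things now and then, are a little off and sometimes report something else, mostly with a low value. They report only what shows in the picture. A call takes as long as a camera call.
- trace(camera, target): "mask" (480x640 bool, what is visible of it) and "at" ([column, row] in pixels, amid what is visible of it).
The state is a dict: "time_s": time; "joint_positions": joint angles; "qvel": joint speeds; "tau": joint torques, N m; "position": TCP position; "tcp_rot": TCP orientation; "force": force on the tool from outside, world axes, zero at the start; "moment": the same for the moment, N m; "opening": opening from 0.0 (shut) to 1.0 (fully open).
Only numpy, scipy, OpenCV 4.12 (cv2) and the standard library are available. Lean on these libraries where they do the work, as an engineer would, in place of code of your own. Each camera call takes 0.05 s, during which the arm holds its last target.

## Working session

There is one attempt and no reset: what is moved stays moved. The work goes in short steps, Python scripts to look and compute and a tool call to move; the robot and the scene stay as the last step left them, time stands still between calls to the robot, and variables do not carry over. Pictures are saved under pics/ and viewed, and the job is handed in when it is done.

Besides the shell and the picture viewer there is one more tool, called as name([rows], argument=value, ...), one row to a line, values as JSON. play_rows: Moves the arm, as the interface text tells. Its arguments: {"type":"object","properties":{"rows":{"type":"array"}},"required":["rows"]}

```bash
ls; mkdir -p pics; python3 - <<'E'
from rig import *
import cv2
s=read_state(); print(s)
for n in ["scene","side","wrist"]:
    c=capture(n); cv2.imwrite(f"pics/a_{n}.png",c["pixels"][:,:,::-1]); print(n,c["intrinsics"].tolist(),c["k1"],c["rvec"],c["tvec"])
E
```

```text
pics
{'time_s': 0.0, 'joint_positions': array([-7.58311239e+01,  3.02803286e+01,  8.21567333e+01,  3.78163457e-05,
        6.76863638e+01, -1.02283674e+01]), 'qvel': array([ 0.06512847,  0.06276759, -0.06233516, -0.03569516,  0.10339964,
        0.05036012]), 'tau': array([ 4.93865718e-04, -4.40040386e+01, -1.76590168e+01,  6.33427408e-02,
        5.81970939e-02, -1.71301176e-04]), 'position': array([ 0.25799944, -0.56847004,  0.22155507]), 'tcp_rot': array([[-5.26710270e-04,  9.10703739e-01,  4.13059829e-01],
       [ 2.08879810e-03,  4.13059988e-01, -9.10701424e-01],
       [-9.99997680e-01,  3.83122794e-04, -2.11983918e-03]]), 'force': array([-0.26662287,  0.71034544, -0.50505141]), 'moment': array([0.02079543, 0.00186506, 0.00818553]), 'opening': 0.9993953055253509}
scene [[603.0474454985314, 0.0, 317.6939423986036], [0.0, 603.0474454985314, 248.37391958674672], [0.0, 0.0, 1.0]] 0.038519444873489385 [ 2.0294313  -1.23949622  0.51629194] [-0.17970147  0.44071221  1.27691842]
side [[583.7098445459069, 0.0, 326.24796221768895], [0.0, 583.7098445459069, 241.44544657001944], [0.0, 0.0, 1.0]] -0.1745145007735245 [ 2.07101959 -1.39217441  0.50911801] [-0.14631506  0.50729466  1.41755074]
wrist [[357.6769424867047, 0.0, 309.5844208180696], [0.0, 357.6769424867047, 232.90295895453335], [0.0, 0.0, 1.0]] -0.03821799710406646 [-2.45664744  1.5806118   0.20529084] [-0.62494029 -0.03270724  0.39039481]
```

View pics/a_scene.png

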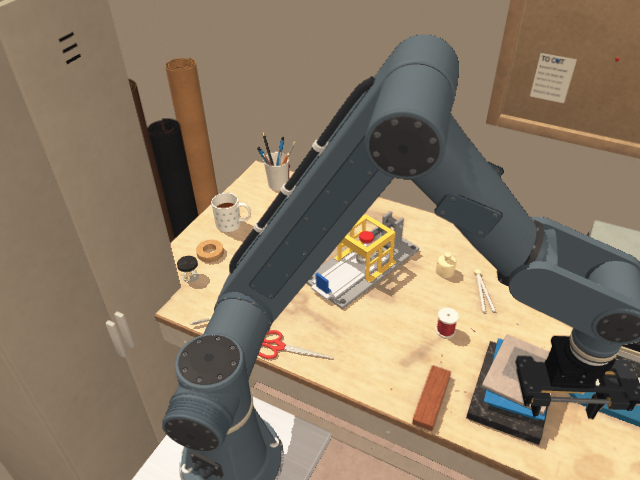

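View pics/a_side.png

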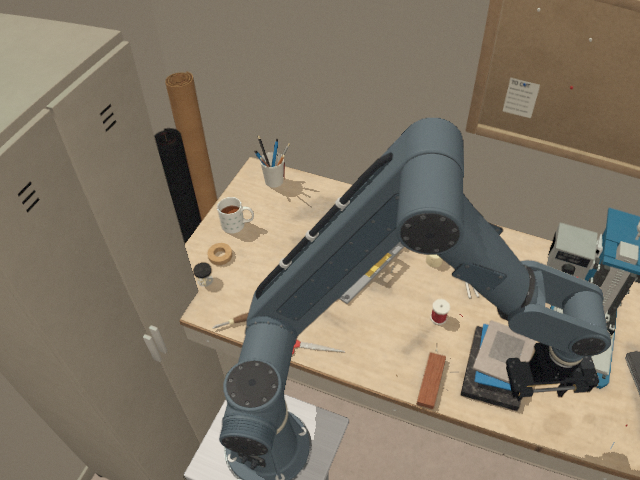

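View pics/a_wrist.png

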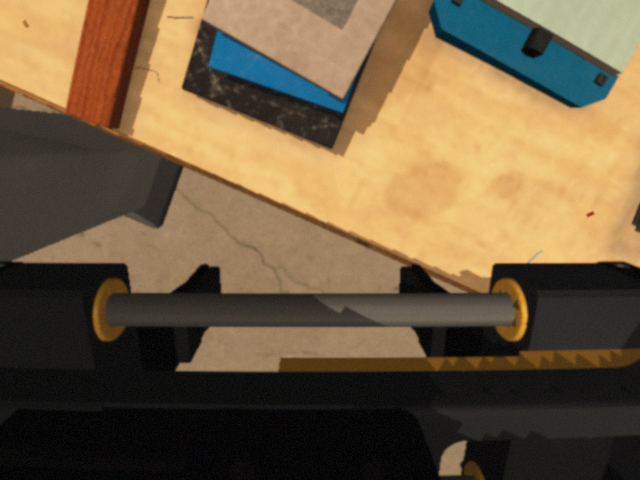

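The scene view shows the press near (365,260), with the blue plate at (322,283) and the red pad at (367,237). The side view of the press is hidden by the arm.

```bash
cat > h.py <<'E'
from rig import *
import cv2, numpy as np
def ray(c,uv):
    K=c["intrinsics"];R=cv2.Rodrigues(np.array(c["rvec"]))[0];t=np.array(c["tvec"])
    d=np.array([(uv[0]-K[0,2])/K[0,0],(uv[1]-K[1,2])/K[1,1]])
    p=d.copy()
    for _ in range(30): p=d/(1+c["k1"]*(p@p))
    return -R.T@t, R.T@np.array([p[0],p[1],1.])
def onz(c,uv,z):
    o,d=ray(c,uv); return o+d*(z-o[2])/d[2]
def proj(c,P):
    R=cv2.Rodrigues(np.array(c["rvec"]))[0]
    q=np.atleast_2d(P)@R.T+np.array(c["tvec"]); s=q[:,:2]/q[:,2:]
    s=s*(1+c["k1"]*(s**2).sum(1,keepdims=True)); K=c["intrinsics"]
    return s*[K[0,0],K[1,1]]+[K[0,2],K[1,2]]
E
python3 - <<'E'
from h import *
c=capture("scene")
cv2.imwrite("pics/b.png",cv2.resize(c["pixels"][190:310,290:450,::-1],(800,600),interpolation=cv2.INTER_CUBIC))
for n,z in [("pad_top",.1),("push_plate",.05),("guard",.06),("sled",.02),("press",.03),("rivet_jar",.03),("brass_weight",.03),("red_spool",.03),("tape_roll",.01),("mug",.04)]:
    for r in trace("scene",n)[:2]: print(n,round(r["p"],2),r["at"],onz(c,r["at"],z).round(3))
E
```

```text
pad_top 0.75 [373.8, 234.9] [ 0.674 -0.023  0.1  ]
push_plate 0.98 [337.3, 274.7] [0.539 0.02  0.05 ]
guard 0.62 [368.5, 248.7] [ 0.658 -0.017  0.06 ]
sled 0.95 [342.6, 275.4] [0.569 0.019 0.02 ]
press 0.68 [372.8, 258.4] [ 0.657 -0.031  0.03 ]
rivet_jar 0.75 [182.8, 262.0] [0.41  0.433 0.03 ]
rivet_jar 0.73 [209.9, 255.1] [0.466 0.382 0.03 ]
brass_weight 0.55 [444.4, 264.7] [ 0.721 -0.215  0.03 ]
red_spool 0.62 [447.2, 323.0] [ 0.528 -0.288  0.03 ]
tape_roll 0.75 [210.4, 247.0] [0.511 0.415 0.01 ]
mug 0.68 [226.9, 210.8] [0.641 0.441 0.04 ]
mug 0.48 [338.3, 278.8] [0.535 0.015 0.04 ]
```

View pics/b.png

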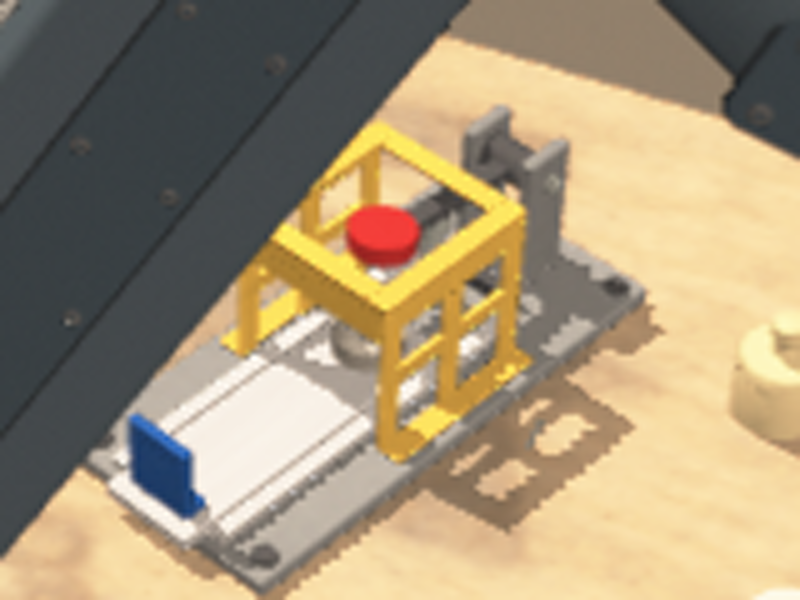

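```bash
cat > fit.py <<'E'
from h import *
from scipy.optimize import least_squares
def fit(c,obs,pobs,x0=(0.64,-0.02,0)):
    m=np.array([o[0] for o in obs])/1e3; u=np.array([o[1] for o in obs])
    pm=np.array([o[0] for o in pobs])/1e3 if pobs else None; pu=np.array([o[1] for o in pobs])
    def W(p,m):
        cs,sn=np.cos(p[2]),np.sin(p[2]); return np.c_[p[0]+cs*m[:,0]-sn*m[:,1],p[1]+sn*m[:,0]+cs*m[:,1],m[:,2]]
    def f(p):
        r=[(proj(c,W(p,m))-u).ravel()]
        if pobs:
            q=pm.copy(); q[:,0]+=p[3]; r.append((proj(c,W(p,q))-pu).ravel())
        return np.concatenate(r)
    s=least_squares(f,list(x0)+([-.17] if pobs else []),loss="soft_l1")
    return s.x,f(s.x).reshape(-1,2)
E
python3 - <<'E'
from fit import *
c=capture("scene")
g=lambda a,b:(290+a/5-.4,190+b/5-.4)
obs=[((-56,-54,117),g(383,307)),((56,-54,117),g(525,210)),((56,54,117),g(378,124)),((-170,-75,12),g(262,584)),((150,-75,12),g(646,287)),((0,0,106),g(383,228)),((-42,-40,117),g(383,287)),((42,-40,117),g(497,212)),((42,40,117),g(380,145))]
# plate: centre x=0 ; corners
pobs=[((-4,22,71),g(129,416)),((-4,-22,71),g(189,455)),((-4,-22,21),g(190,518))]
x,r=fit(c,obs,pobs); print(x[:2],np.degrees(x[2]),x[3]); print(r.round(1))
E
```

```text
[ 0.6572793  -0.00698979] -17.954534359511772 -0.1649268528405349
[[ 0.6  1. ]
 [ 0.4 -0. ]
 [-0.1 -0.8]
 [-0.2  0.6]
 [ 0.8  0. ]
 [-0.4  0. ]
 [ 0.2 -0.2]
 [-1.4 -0.4]
 [-0.2 -0.4]
 [ 0.  -0.7]
 [-0.  -0. ]
 [-0.1  0.6]]
```

```bash
cat > mv.py <<'E'
from h import *
from scipy.spatial.transform import Rotation as Ro
PX,PY,YAW=0.6573,-0.0070,np.radians(-17.95)
def p2w(x,y,z):
    c,s=np.cos(YAW),np.sin(YAW); return np.array([PX+c*x-s*y,PY+s*x+c*y,z])
def w2p(P):
    c,s=np.cos(YAW),np.sin(YAW); d=np.array(P)-[PX,PY,0]; return np.array([c*d[0]+s*d[1],-s*d[0]+c*d[1],d[2]])
def tgt(sgn): # tool z = sgn*press y
    X=np.array([0,0,-1.]);Z=sgn*np.array([-np.sin(YAW),np.cos(YAW),0]);return np.c_[X,np.cross(Z,X),Z]
def rel(P,sgn,s=None):
    s=s or read_state(); R=s["tcp_rot"]; 
    return (R.T@(P-s["position"])).round(4),np.degrees(Ro.from_matrix(R.T@tgt(sgn)).as_rotvec()).round(2)
E
python3 - <<'E'
from mv import *
s=read_state(); c=capture("wrist"); Rc=cv2.Rodrigues(c["rvec"])[0]; o=-Rc.T@c["tvec"]
print("cam in tool",s["tcp_rot"].T@(o-s["position"]), "fwd",s["tcp_rot"].T@Rc[2])
for sg in(1,-1): print(sg,rel(p2w(-.215,0,.2),sg), tgt(sg))
print(p2w(-.215,0,.2))
E
```

```text
cam in tool [-0.16298972  0.06755032  0.00101066] fwd [ 9.67561689e-01 -2.52634849e-01  1.01686084e-04]
1 (array([ 0.0226,  0.4368, -0.492 ]), array([-137.65,    0.  ,    0.  ])) [[ 0.         -0.95132582  0.30818692]
 [ 0.          0.30818692  0.95132582]
 [-1.          0.          0.        ]]
-1 (array([ 0.0226,  0.4368, -0.492 ]), array([42.35,  0.  , -0.  ])) [[ 0.          0.95132582 -0.30818692]
 [ 0.         -0.30818692 -0.95132582]
 [-1.          0.         -0.        ]]
[0.45276495 0.05926019 0.2       ]
```

play_rows([
  [[0,0.03,-0.034,-8.5,0,0,0],[0,0.06,-0.068,-17,0,0,0],[0,0.09,-0.102,-25.5,0,0,0],[0,0.12,-0.136,-34,0,0,0],[0,0.15,-0.17,-42.5,0,0,0],[0,0.18,-0.204,-51,0,0,0],[0,0.21,-0.238,-59.5,0,0,0],[0,0.24,-0.272,-68,0,0,0],[0,0.27,-0.306,-76.5,0,0,0],[0,0.3,-0.34,-85,0,0,0],[0,0.33,-0.374,-93.5,0,0,0],[0,0.36,-0.408,-102,0,0,0]],
])

```text
time_s: 2.0
position: [0.418, -0.0472, 0.2229]
tcp_rot: [[0.001, -0.598, 0.801], [-0.0, 0.801, 0.598], [-1.0, -0.001, 0.001]]
force: [1.1, -0.7, 0.9]
opening: 0.031
```

```bash
python3 - <<'E'
from mv import *
s=read_state();print(s["time_s"],s["position"],s["joint_positions"].round(1),s["opening"]);print(rel(p2w(-.215,0,.2),1,s))
E
```

```text
2.0 [ 0.41801773 -0.0472122   0.22294833] [-21.7  14.4 109.9   0.   55.6 -58.5] 0.030837559624886726
(array([0.0229, 0.0646, 0.0915]), array([-3.532e+01,  2.000e-02,  7.000e-02]))
```

play_rows([
  [[0,0.015,0.022,-8.5,0,0,0],[0.005,0.03,0.044,-17,0,0,0],[0.01,0.045,0.066,-25.5,0,0,0],[0.02,0.064,0.091,-35.3,0,0,0],[0.02,0.064,0.091,-35.3,0,0,0],[0.02,0.064,0.091,-35.3,0,0,0],[0.02,0.064,0.091,-35.3,0,0,0]],
])

```text
time_s: 2.7
position: [0.4528, 0.056, 0.2028]
tcp_rot: [[0.0, -0.949, 0.316], [-0.0, 0.316, 0.949], [-1.0, -0.0, -0.0]]
force: [-0.5, -0.8, -0.6]
opening: 0.002
```

```bash
python3 - <<'E'
from mv import *
s=read_state();print(s["time_s"],w2p(s["position"]),s["joint_positions"].round(1),s["opening"],s["force"]);print(rel(p2w(-.205,0,.045),1,s))
for n in ["scene","wrist","side"]:
    c=capture(n); cv2.imwrite(f"pics/c_{n}.png",c["pixels"][:,:,::-1])
E
```

```text
2.7 [-0.21401722 -0.00306203  0.20278369] [ -7.   19.  106.8  -0.   54.1 -78.6] 0.002272708276966587 [-0.45494042 -0.82585836 -0.60381036]
(array([ 0.1578, -0.0089,  0.0032]), array([-0.44, -0.01,  0.02]))
```

View pics/c_scene.png

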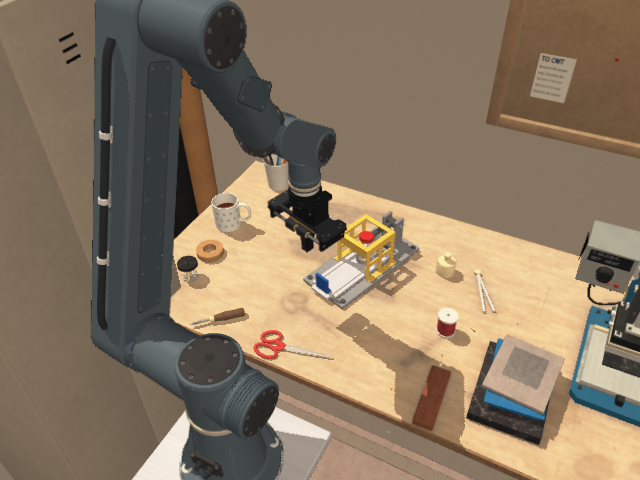

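View pics/c_wrist.png

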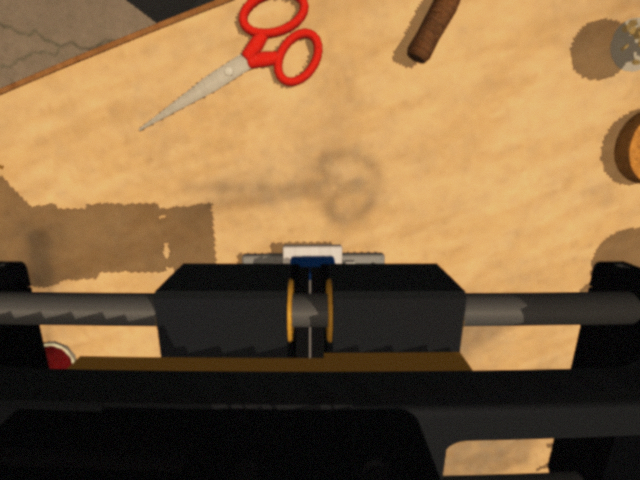

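View pics/c_side.png

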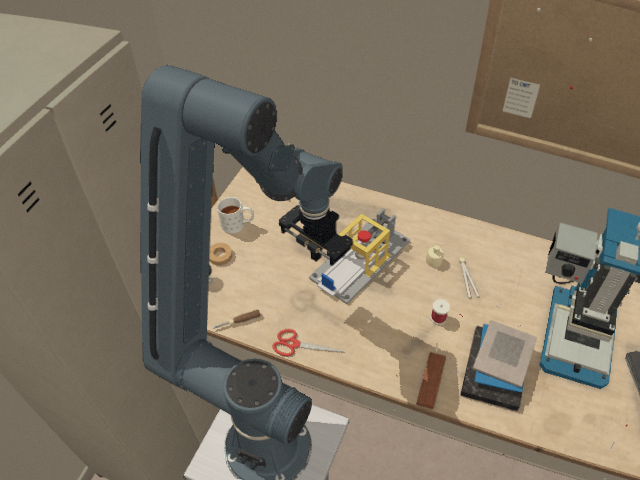

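The scene view now shows the whole press (pad at (367,237), plate at (322,283)), and the side view does too (pad at (364,237), plate at (327,282)). In the wrist view the plate is centred on the shut fingers at about column 312. I'll fit the pose again using the side view as a check.

```bash
python3 - <<'E'
import cv2
for n in["scene","side"]:
    a=cv2.imread(f"pics/c_{n}.png"); cv2.imwrite(f"pics/d_{n}.png",cv2.resize(a[190:310,290:450],(800,600),interpolation=cv2.INTER_CUBIC))
E
```

```text
(no output)
```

View pics/d_side.png

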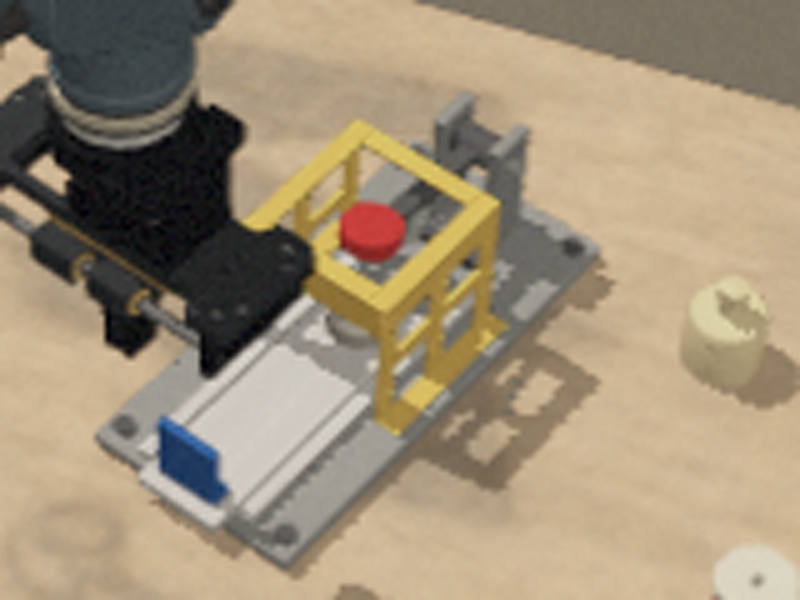

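View pics/d_scene.png

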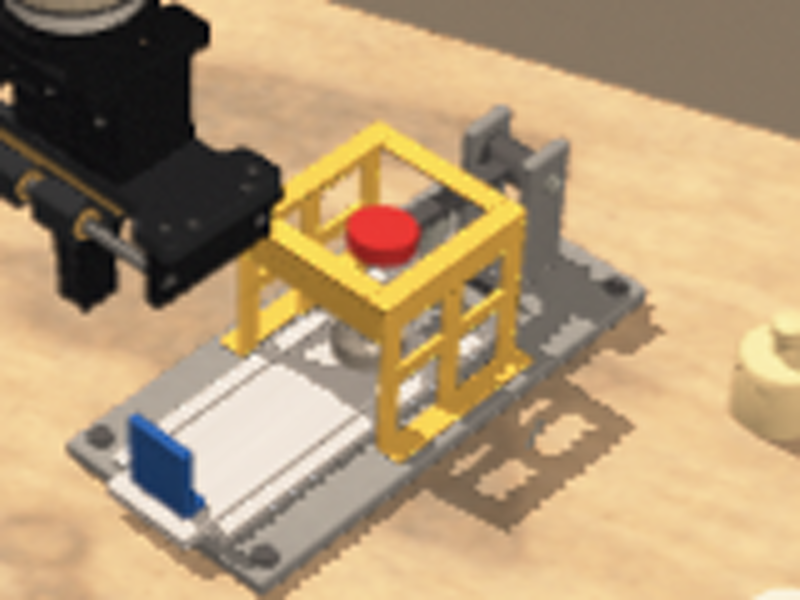

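```bash
python3 - <<'E'
from fit import *
g=lambda a,b:(290+a/5-.4,190+b/5-.4)
c=capture("side")
obs=[((-56,-54,117),g(383,305)),((56,-54,117),g(499,203)),((56,54,117),g(360,120)),((-170,-75,12),g(291,565)),((-170,75,12),g(97,437)),((150,-75,12),g(601,243)),((0,0,106),g(374,225)),((-42,-40,117),g(380,285)),((42,-40,117),g(471,206)),((42,40,117),g(360,142))]
pobs=[((-4,22,71),g(159,420)),((-4,-22,71),g(218,458)),((-4,-22,21),g(219,502))]
x,r=fit(c,obs,pobs); print(x[:2],np.degrees(x[2]),x[3]); print(r.round(1).tolist())
c=capture("scene")
obs=[((-56,-54,117),g(383,307)),((56,-54,117),g(525,210)),((56,54,117),g(379,122)),((-170,-75,12),g(262,584)),((-170,75,12),g(67,446)),((150,-75,12),g(646,287)),((0,0,106),g(383,228)),((-42,-40,117),g(383,287)),((42,-40,117),g(497,212)),((42,40,117),g(380,145))]
pobs=[((-4,22,71),g(129,416)),((-4,-22,71),g(189,455)),((-4,-22,21),g(190,518))]
x,r=fit(c,obs,pobs); print(x[:2],np.degrees(x[2]),x[3]); print(r.round(1).tolist())
E
```

```text
[ 0.65738013 -0.00932879] -17.318717070956705 -0.16599961159689344
[[0.9, 1.7], [0.5, -0.3], [-0.6, -0.4], [-0.3, -0.1], [-0.7, -0.5], [0.2, -0.0], [-0.6, 0.1], [0.6, 0.5], [-0.5, -0.4], [0.2, -0.1], [0.1, -0.4], [0.1, -0.2], [-0.1, 1.3]]
[ 0.6573035  -0.00720017] -17.85498905181651 -0.165247736573548
[[0.7, 1.1], [0.5, -0.0], [-0.3, -0.4], [-0.0, 0.6], [-0.8, -0.8], [0.8, -0.0], [-0.3, 0.0], [0.4, -0.1], [-1.3, -0.4], [-0.1, -0.4], [0.1, -0.6], [0.0, 0.1], [0.0, 0.8]]
```

```bash
sed -i 's/^PX.*/PX,PY,YAW=0.6573,-0.0083,np.radians(-17.6)/' mv.py; python3 - <<'E'
from mv import *
s=read_state();print(w2p(s["position"]));print(rel(p2w(-.205,0,.042),1,s))
E
```

```text
[-0.2143033  -0.00064026  0.20280886]
(array([ 0.1608, -0.0092,  0.0008]), array([-0.8 ,  0.  ,  0.03]))
```

play_rows([
  [[0.03,0,0.001,-0.8,0,0,0],[0.06,0,0.001,-0.8,0,0,0],[0.09,0,0.001,-0.8,0,0,0],[0.12,0,0.001,-0.8,0,0,0],[0.145,0,0.001,-0.8,0,0,0],[0.16,0,0.001,-0.8,0,0,0],[0.16,0,0.001,-0.8,0,0,0],[0.16,0,0.001,-0.8,0,0,0]],
])

```text
time_s: 3.75
position: [0.4533, 0.0572, 0.0427]
tcp_rot: [[-0.0, -0.953, 0.301], [0.0, 0.301, 0.953], [-1.0, 0.0, -0.0]]
force: [-0.5, 0.1, -0.7]
opening: 0.006
```

```bash
python3 - <<'E'
from mv import *
s=read_state();print(w2p(s["position"]),s["force"],s["joint_positions"].round(1));print(rel(p2w(-.205,0,.042),1,s))
for n in ["scene","wrist"]:
    c=capture(n); cv2.imwrite(f"pics/e_{n}.png",c["pixels"][:,:,::-1] if n=="wrist" else cv2.resize(c["pixels"][190:310,270:430,::-1],(800,600),interpolation=cv2.INTER_CUBIC))
E
```

```text
[-0.21426325  0.00079694  0.04269261] [-0.47617138  0.06372469 -0.68252644] [ -6.9  36.7 114.   -0.   29.3 -79.3]
(array([ 0.0007, -0.0093, -0.0008]), array([ 0.05, -0.  , -0.  ]))
```

View pics/e_scene.png

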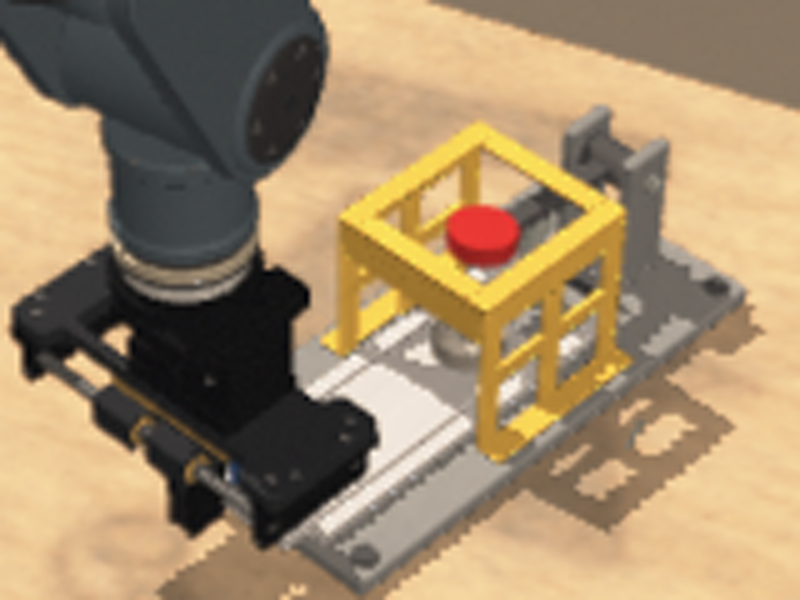

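View pics/e_wrist.png

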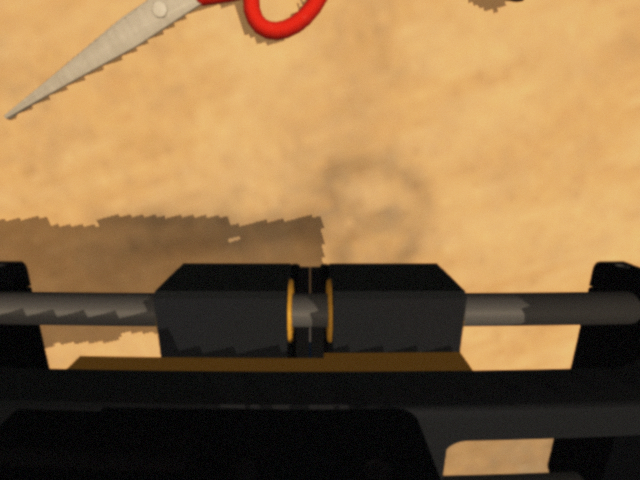

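play_rows([
  [[0,-0.012,-0.001,0,0,0,0],[0,-0.024,-0.001,0,0,0,0],[0,-0.03,-0.001,0,0,0,0],[0,-0.034,-0.001,0,0,0,0],[0,-0.038,-0.001,0,0,0,0],[0,-0.042,-0.001,0,0,0,0],[0,-0.046,-0.001,0,0,0,0],[0,-0.05,-0.001,0,0,0,0],[0,-0.054,-0.001,0,0,0,0],[0,-0.058,-0.001,0,0,0,0],[0,-0.062,-0.001,0,0,0,0],[0,-0.066,-0.001,0,0,0,0]],
])

```text
time_s: 5.05
position: [0.5127, 0.0374, 0.0422]
tcp_rot: [[-0.007, -0.954, 0.3], [0.001, 0.3, 0.954], [-1.0, 0.007, -0.001]]
force: [-4.8, 2.1, 3.5]
opening: 0.007
```

```bash
python3 - <<'E'
from mv import *
s=read_state();print(w2p(s["position"]),s["force"])
for n in ["scene","side"]:
    c=capture(n); cv2.imwrite(f"pics/f_{n}.png",cv2.resize(c["pixels"][190:310,290:450,::-1],(800,600),interpolation=cv2.INTER_CUBIC))
E
```

```text
[-1.51679453e-01 -1.27933182e-04  4.22369259e-02] [-4.81267765  2.07090507  3.52290273]
```

View pics/f_scene.png

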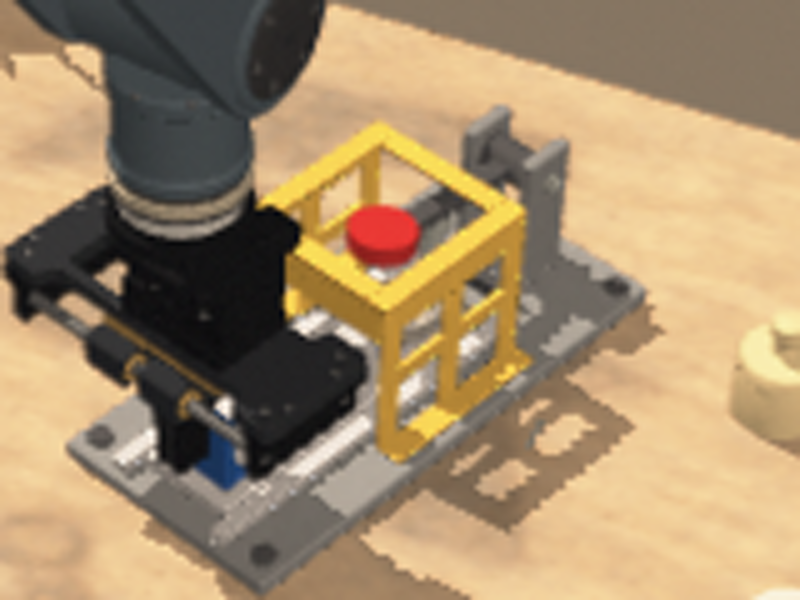

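The sled is moving under about 5 N. I'll carry on slowly towards the stop.

play_rows([
  [[0,-0.003,0,0,0,0,0],[0,-0.006,0,0,0,0,0],[0,-0.009,0,0,0,0,0],[0,-0.012,0,0,0,0,0],[0,-0.014,0,0,0,0,0],[0,-0.016,0,0,0,0,0],[0,-0.018,0,0,0,0,0]],
])

```text
time_s: 5.85
position: [0.533, 0.0313, 0.0424]
tcp_rot: [[-0.0, -0.954, 0.301], [0.0, 0.301, 0.954], [-1.0, 0.0, -0.0]]
force: [-1.5, -0.1, -2.5]
opening: 0.006
```

play_rows([
  [[0,-0.001,0,0,0,0,0],[0,-0.002,0,0,0,0,0]],
])

```text
time_s: 6.05
position: [0.5348, 0.0307, 0.0425]
tcp_rot: [[-0.0, -0.954, 0.301], [0.0, 0.301, 0.954], [-1.0, 0.0, -0.0]]
force: [-2.7, 1.5, -0.9]
opening: 0.008
```

```bash
python3 - <<'E'
from mv import *
s=read_state();print(w2p(s["position"]),s["force"],s["time_s"])
E
```

```text
[-0.1285761   0.00017129  0.04253174] [-2.71553487  1.52868213 -0.90794095] 6.05
```

play_rows([
  [[0,-0.001,0,0,0,0,0],[0,-0.002,0,0,0,0,0],[0,-0.003,0,0,0,0,0]],
])

```text
time_s: 6.35
position: [0.5359, 0.0304, 0.0426]
tcp_rot: [[-0.004, -0.954, 0.301], [0.001, 0.301, 0.954], [-1.0, 0.004, -0.0]]
force: [-6.5, 3.2, 2.4]
opening: 0.002
```

play_rows([
  [[0,-0.001,0,0,0,0,0],[0,-0.002,0,0,0,0,0]],
])

```text
time_s: 6.55
position: [0.5358, 0.0304, 0.0426]
tcp_rot: [[-0.008, -0.954, 0.301], [0.002, 0.301, 0.954], [-1.0, 0.008, -0.001]]
force: [-9.2, 4.2, 5.9]
opening: 0.004
```

```bash
python3 - <<'E'
from mv import *
s=read_state();print(w2p(s["position"]),s["force"],s["time_s"])
for n in ["scene","side"]:
    c=capture(n); cv2.imwrite(f"pics/g_{n}.png",cv2.resize(c["pixels"][190:310,290:450,::-1],(800,600),interpolation=cv2.INTER_CUBIC))
E
```

```text
[-0.12750556  0.00015353  0.04256605] [-9.19116901  4.22674736  5.86225695] 6.55
```

View pics/g_scene.png

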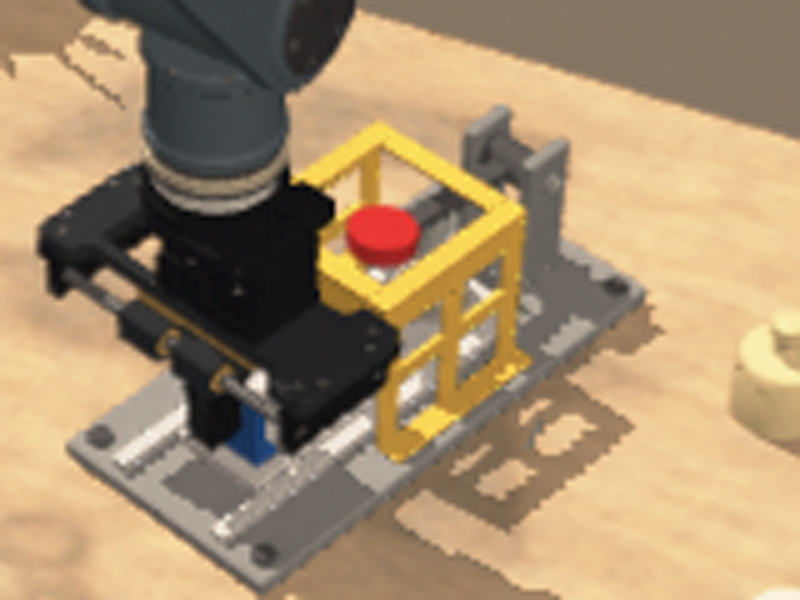

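View pics/g_side.png

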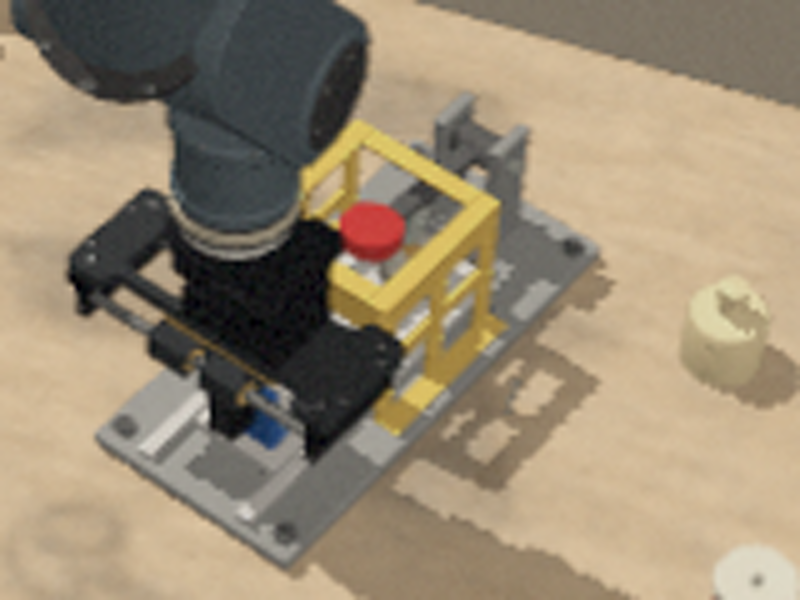

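TCP has stalled at -127.5 mm while the force climbs to about 10 N, which agrees with the sled resting on the stop. I'll press a bit harder to confirm, then back off.

play_rows([
  [[0,-0.0015,0,0,0,0,0],[0,-0.003,0,0,0,0,0],[0,-0.003,0,0,0,0,0],[0,-0.003,0,0,0,0,0]],
])

```text
time_s: 7.05
position: [0.5357, 0.0304, 0.0425]
tcp_rot: [[-0.013, -0.954, 0.301], [0.003, 0.301, 0.954], [-1.0, 0.014, -0.001]]
force: [-12.0, 4.8, 9.1]
opening: 0.007
```

```bash
python3 - <<'E'
from mv import *
s=read_state();print(w2p(s["position"]),s["force"],s["time_s"])
E
```

```text
[-1.27568023e-01  1.14151424e-04  4.24815203e-02] [-11.95289315   4.76503245   9.14973533] 7.05
```

That's a firm stop. Next I back off, rise and check the sled.

play_rows([
  [[0,0.005,0,0,0,0,0],[0,0.02,0,0,0,0,0],[0,0.035,0,0,0,0,0],[0,0.045,0,0,0,0,0],[-0.03,0.045,0,0,0,0,0],[-0.07,0.045,0,0,0,0,0],[-0.11,0.045,0,0,0,0,0],[-0.14,0.045,0,0,0,0,0],[-0.16,0.045,0,0,0,0,0],[-0.16,0.045,0,0,0,0,0]],
])

```text
time_s: 8.05
position: [0.5031, 0.0413, 0.2061]
tcp_rot: [[0.011, -0.954, 0.301], [-0.002, 0.301, 0.954], [-1.0, -0.011, 0.002]]
force: [0.9, 0.3, 0.4]
opening: 0.005
```

```bash
python3 - <<'E'
from mv import *
s=read_state();print(w2p(s["position"]),s["force"],s["time_s"],s["joint_positions"].round(1));print(rel(p2w(0,0,.18),1,s))
for n in ["scene","side"]:
    c=capture(n); cv2.imwrite(f"pics/i_{n}.png",cv2.resize(c["pixels"][190:310,290:450,::-1],(800,600),interpolation=cv2.INTER_CUBIC))
E
```

```text
[-0.16195727  0.00068022  0.20613945] [0.94857774 0.2595723  0.43304656] 8.05 [ -8.   22.1 100.6  -0.   56.7 -80.5]
(array([ 0.0279, -0.1617, -0.001 ]), array([0.1 , 0.1 , 0.62]))
```

View pics/i_scene.png

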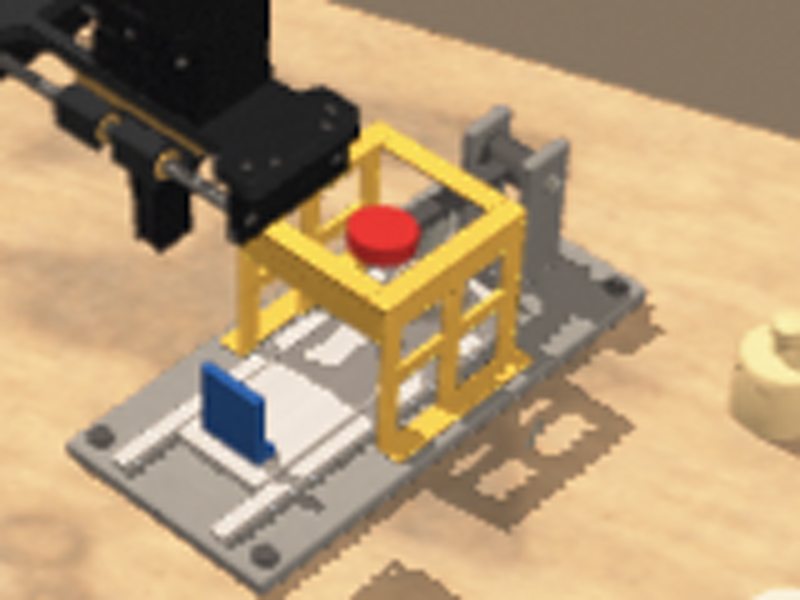

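View pics/i_side.png

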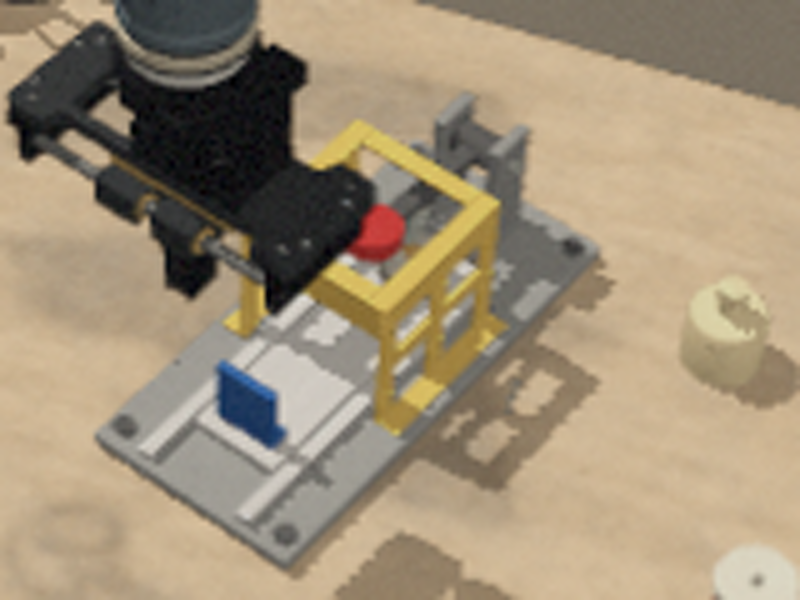

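The plate's top corners are now at crop (203,364) and (264,403) in the scene view, and (219,364) and (277,404) in the side view. I'll fit its position along the press axis.

```bash
python3 - <<'E'
from fit import *
g=lambda a,b:(290+a/5-.4,190+b/5-.4)
c=capture("side")
obs=[((-56,-54,117),g(383,305)),((56,-54,117),g(499,203)),((56,54,117),g(360,120)),((-170,-75,12),g(291,565)),((-170,75,12),g(97,437)),((150,-75,12),g(601,243)),((0,0,106),g(374,225)),((-42,-40,117),g(380,285)),((42,-40,117),g(471,206)),((42,40,117),g(360,142))]
pobs=[((-4,22,71),g(218,363)),((-4,-22,71),g(277,403)),((-4,-22,21),g(277,446))]
x,r=fit(c,obs,pobs); print(x[:2],np.degrees(x[2]),x[3]); print(r[-3:].round(1).tolist())
c=capture("scene")
obs=[((-56,-54,117),g(383,307)),((56,-54,117),g(525,210)),((56,54,117),g(379,122)),((-170,-75,12),g(262,584)),((-170,75,12),g(67,446)),((150,-75,12),g(646,287)),((0,0,106),g(383,228)),((-42,-40,117),g(383,287)),((42,-40,117),g(497,212)),((42,40,117),g(380,145))]
pobs=[((-4,22,71),g(203,363)),((-4,-22,71),g(264,402)),((-4,-22,21),g(264,463))]
x,r=fit(c,obs,pobs); print(x[:2],np.degrees(x[2]),x[3]); print(r[-3:].round(1).tolist())
E
```

```text
[ 0.65732547 -0.00938878] -17.25880559419974 -0.11234440822664139
[[0.1, -0.1], [0.1, -0.6], [-0.2, 1.2]]
[ 0.65723555 -0.00723876] -17.791773363958505 -0.10987143111489257
[[0.2, -0.5], [0.0, -0.1], [-0.1, 0.9]]
```

The fitted plate position is -110 to -112 mm (nominal home -115 mm), so the sled is home to within the measurement error. I now move above the window.

play_rows([
  [[0,-0.03,0,0,0,0,0],[0,-0.06,0,0,0,0,0],[0,-0.09,-0.001,0,0,0,0],[0,-0.12,-0.001,0,0,0,0],[0,-0.145,-0.001,0,0,0,0],[0,-0.161,-0.001,0,0,0,0],[0,-0.161,-0.001,0,0,0,0],[0.02,-0.161,-0.001,0,0,0,0],[0.035,-0.161,-0.001,0,0,0,0],[0.035,-0.161,-0.001,0,0,0,0],[0.035,-0.161,-0.001,0,0,0,0]],
])

```text
time_s: 9.35
position: [0.6516, -0.0071, 0.1667]
tcp_rot: [[-0.003, -0.954, 0.301], [0.001, 0.301, 0.954], [-1.0, 0.003, -0.0]]
force: [0.4, 0.4, -0.0]
opening: 0.01
```

```bash
python3 - <<'E'
from mv import *
s=read_state();print(w2p(s["position"]),s["force"],s["time_s"],s["joint_positions"].round(1));print(rel(p2w(0,0,.13),1,s))
for n in ["scene","side","wrist"]:
    c=capture(n); cv2.imwrite(f"pics/j_{n}.png",c["pixels"][:,:,::-1] if n=="wrist" else cv2.resize(c["pixels"][180:300,290:450,::-1],(800,600),interpolation=cv2.INTER_CUBIC))
E
```

```text
[-0.00579595 -0.00060184  0.16668911] [ 0.4460906   0.36243655 -0.02197202] 9.35 [-10.4  35.9  80.9   0.   63.4 -82.9]
(array([ 0.0367, -0.0059,  0.0006]), array([ 0.11, -0.02, -0.15]))
```

View pics/j_scene.png

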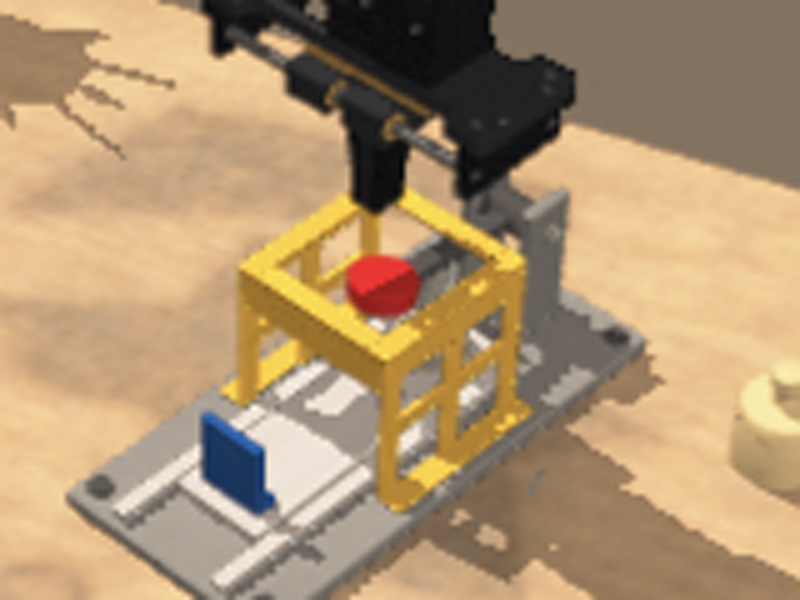

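View pics/j_side.png

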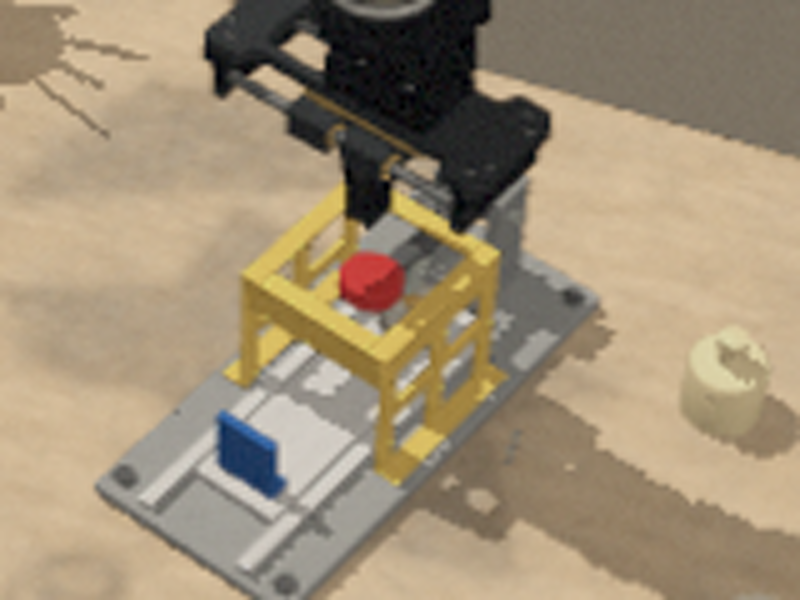

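View pics/j_wrist.png

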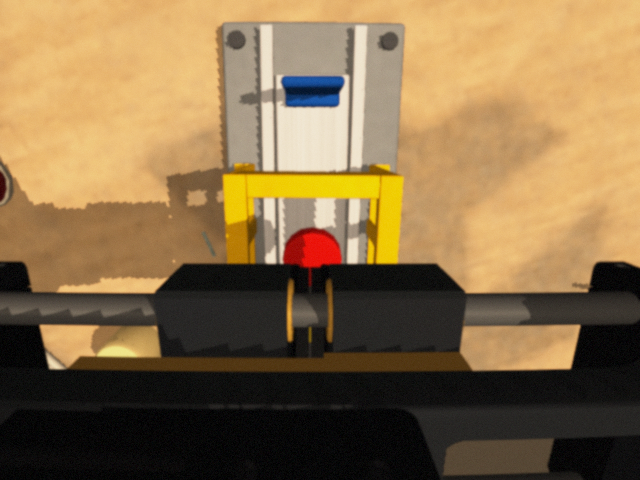

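```bash
python3 - <<'E'
from mv import *
c=capture("wrist")
for uv,z in [((312,173),.117),((312,197),.117),((225,180),.117),((402,180),.117),((248,230),.117),((376,230),.117),((312,228),.107),((284,250),.107),((341,250),.107),((313,76),.071)]:
    print(uv,w2p(onz(c,uv,z)).round(4))
E
```

```text
(312, 173) [-0.0539 -0.0006  0.117 ]
(312, 197) [-0.0395 -0.0005  0.117 ]
(225, 180) [-0.0497 -0.0526  0.117 ]
(402, 180) [-0.05    0.0533  0.117 ]
(248, 230) [-0.0189 -0.04    0.117 ]
(376, 230) [-0.0191  0.0392  0.117 ]
(312, 228) [-0.0178 -0.0003  0.107 ]
(284, 250) [-0.0029 -0.0186  0.107 ]
(341, 250) [-0.003   0.0188  0.107 ]
(313, 76) [-1.154e-01  1.000e-04  7.100e-02]
```

The guard, pad and plate as measured in the wrist picture agree with the fit to within 2 mm, and the lateral error is under 1 mm. Moving down now.

play_rows([
  [[0.01,-0.007,0,0,0,0,0],[0.025,-0.007,0,0,0,0,0],[0.04,-0.007,0,0,0,0,0],[0.05,-0.007,0,0,0,0,0],[0.05,-0.007,0,0,0,0,0],[0.05,-0.007,0,0,0,0,0]],
])

```text
time_s: 10.15
position: [0.6592, -0.0095, 0.1168]
tcp_rot: [[-0.001, -0.954, 0.301], [0.0, 0.301, 0.954], [-1.0, 0.001, -0.0]]
force: [-0.8, -0.0, -0.5]
opening: 0.005
```

```bash
python3 - <<'E'
from mv import *
s=read_state();print(w2p(s["position"]),s["force"],s["time_s"])
for n in ["scene"]:
    c=capture(n); cv2.imwrite(f"pics/k_{n}.png",cv2.resize(c["pixels"][180:300,290:450,::-1],(800,600),interpolation=cv2.INTER_CUBIC))
E
```

```text
[ 0.00216078 -0.00062254  0.11680799] [-0.76454946 -0.01712074 -0.50452092] 10.15
```

View pics/k_scene.png

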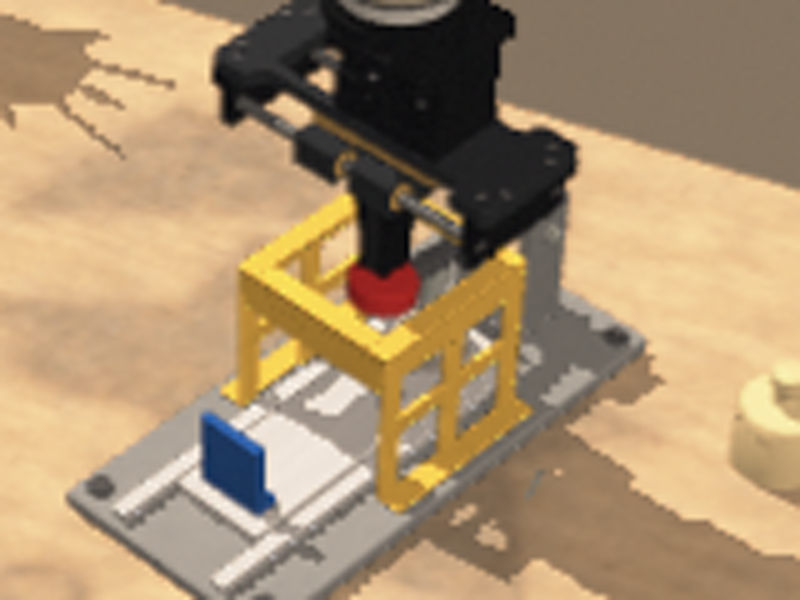

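play_rows([
  [[0.004,0,0,0,0,0,0],[0.008,0,0,0,0,0,0],[0.011,0,0,0,0,0,0],[0.014,0,0,0,0,0,0],[0.017,0,0,0,0,0,0],[0.02,0,0,0,0,0,0],[0.023,0,0,0,0,0,0],[0.025,0,0,0,0,0,0],[0.027,0,0,0,0,0,0],[0.027,0,0,0,0,0,0]],
])

```text
time_s: 11.2
position: [0.6586, -0.0093, 0.0904]
tcp_rot: [[-0.002, -0.954, 0.301], [0.001, 0.301, 0.954], [-1.0, 0.002, -0.0]]
force: [-3.7, 0.8, 5.7]
opening: 0.008
```

play_rows([
  [[0.001,0,0,0,0,0,0],[0.002,0,0,0,0,0,0],[0.003,0,0,0,0,0,0],[0.004,0,0,0,0,0,0]],
])

```text
time_s: 11.6
position: [0.6585, -0.0092, 0.0867]
tcp_rot: [[-0.002, -0.954, 0.301], [0.0, 0.301, 0.954], [-1.0, 0.002, -0.0]]
force: [-4.4, 0.9, 7.1]
opening: 0.009
```

```bash
python3 - <<'E'
from mv import *
s=read_state();print(w2p(s["position"]),s["force"],s["time_s"])
E
```

```text
[ 0.00140113 -0.00054688  0.08673928] [-4.4081983   0.91349318  7.09556203] 11.6
```

Spring force only so far, so I go on in 1 mm steps to the hard stop.

play_rows([
  [[0.001,0,0,0,0,0,0],[0.002,0,0,0,0,0,0],[0.002,0,0,0,0,0,0]],
])

```text
time_s: 11.9
position: [0.6585, -0.0092, 0.085]
tcp_rot: [[-0.002, -0.954, 0.301], [0.001, 0.301, 0.954], [-1.0, 0.002, -0.0]]
force: [-4.9, 1.3, 7.2]
opening: 0.002
```

play_rows([
  [[0.001,0,0,0,0,0,0],[0.001,0,0,0,0,0,0]],
])

```text
time_s: 12.1
position: [0.6585, -0.0093, 0.0847]
tcp_rot: [[-0.002, -0.954, 0.301], [0.0, 0.301, 0.954], [-1.0, 0.002, -0.0]]
force: [-5.8, 1.3, 10.2]
opening: 0.005
```

play_rows([
  [[0.001,0,0,0,0,0,0],[0.001,0,0,0,0,0,0]],
])

```text
time_s: 12.3
position: [0.6585, -0.0093, 0.0846]
tcp_rot: [[-0.002, -0.954, 0.3], [0.0, 0.3, 0.954], [-1.0, 0.002, -0.0]]
force: [-6.2, 2.1, 15.0]
opening: 0.006
```

TCP has stalled at 84.6 mm with force jumping to 15 N, so the lever is on its hard stop. I'll hold and check.

play_rows([
  [[0,0,0,0,0,0,0],[0,0,0,0,0,0,0],[0,0,0,0,0,0,0],[0,0,0,0,0,0,0],[0,0,0,0,0,0,0],[0,0,0,0,0,0,0]],
])

```text
time_s: 12.9
position: [0.6585, -0.0092, 0.0845]
tcp_rot: [[-0.002, -0.954, 0.3], [0.0, 0.3, 0.954], [-1.0, 0.002, -0.0]]
force: [-7.1, 1.6, 14.6]
opening: 0.006
```

```bash
python3 - <<'E'
from mv import *
s=read_state();print(w2p(s["position"]),s["force"],s["time_s"])
for n in ["scene","wrist"]:
    c=capture(n); cv2.imwrite(f"pics/l_{n}.png",c["pixels"][:,:,::-1] if n=="wrist" else cv2.resize(c["pixels"][180:300,290:450,::-1],(800,600),interpolation=cv2.INTER_CUBIC))
E
```

```text
[ 0.00139596 -0.00055213  0.0845315 ] [-7.11181883  1.58412054 14.62318363] 12.9
```

View pics/l_scene.png

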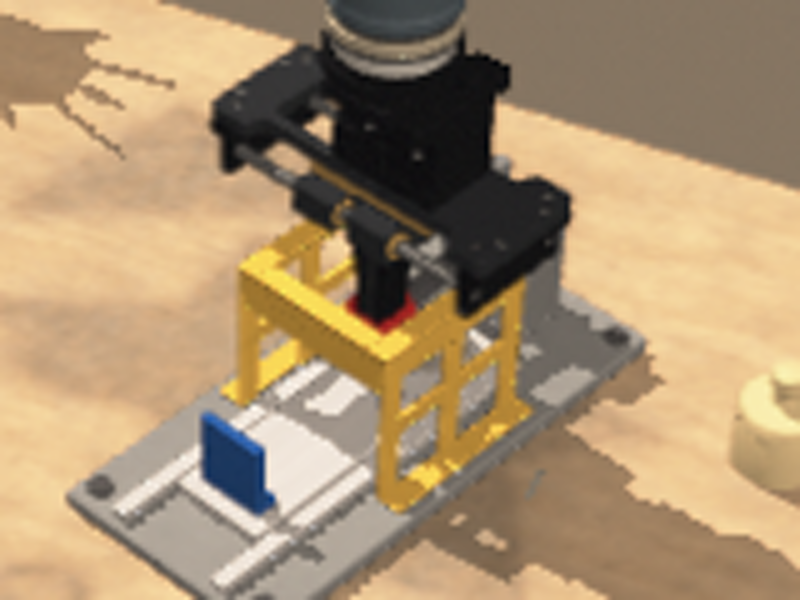

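View pics/l_wrist.png

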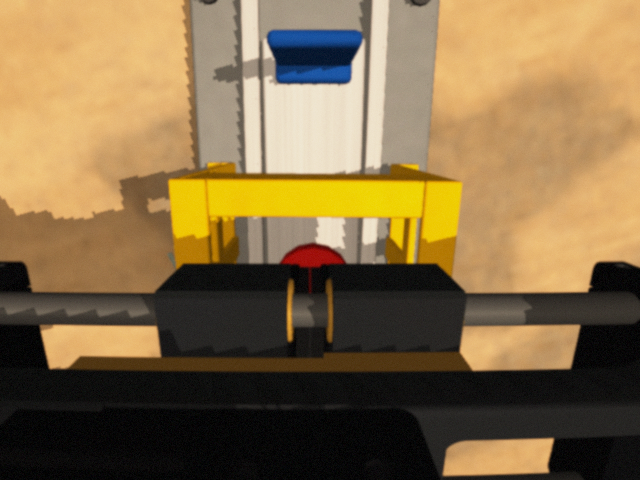

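The pad is down and centred under the shut fingers (about (312,255) in the wrist view). The guard looks clear, and the plate is still at crop (235,460) in the scene view, so the sled hasn't moved. Handing in.

```bash
python3 - <<'E'
from rig import *
print(hand_in()); s=read_state(); print(s["position"],s["force"],s["time_s"])
E
```

```text
the job is handed in; nothing more can be done
None
the job is handed in; nothing more can be done
```

I pushed the sled home by its blue plate with shut fingers, then went down through the guard window and pressed the red pad to its hard stop. I handed the job in at about 13 s, still holding the pad down; no verdict was reported.

- **Sled:** It stalled with no further travel while the push force rose to about 13 N, well above the 2–6 N it takes to slide. The scene and side cameras put the plate at -110 and -112 mm, and the wrist camera put its top edge at -115 mm. The nominal home position is -115 mm, so these disagree by 3–5 mm, about what picking points by eye in the pictures gives. The stall is the stronger evidence that it is home.
- **Pad:** The TCP stopped 84.5 mm above the worktop (nominal 84 mm fully pressed). The vertical force was steady at about 15 N, plus about 7 N sideways, well under the 40 N limit.
- **Guard and other things:** The force readings showed no sudden contact and the last pictures show the guard clear. I did not measure the bystanders again at the end, but the arm never went near them.

The state reading I tried after handing in was refused, so the last figures are from just before it.

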